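# Walk the cash box home into its anchor dock

## Task

Walk the heavy cash box forward into its U-shaped dock by pushing on its front only: first the right-hand end, so that it swings at least five degrees to the left of square with the dock, then the left-hand end, so that it swings at least five degrees to the right, and so on in turn. Bed it by pressing the ends by turns until its back lies flat on the back rail, with a last firm press of about 15 N, then let go. Never press on the box with more than 25 N, lift or tip it, or move the other things on the desk.

Things in the scene. Friction and masses are not known exactly. Their poses are not given: they have to be found in the camera images.
- cash_box: grey steel cash box with a folded carrying handle on its lid, locked, 0.8 to 1.0 kg; an end slides under about 2 to 5 N. Origin on the desk under the box, 61 mm behind its front face; x points from the front (robot side) to the back, y left, z up. Lid top 83 mm high, handle to 90 mm at y within 48 mm. A thin key sticks out of the middle of the front to x = -103 mm, 54 to 74 mm high
- box_front_left (a point): push point on the left-hand end of the box's front, 60 mm high, 90 mm left of the box's middle. The lid's front is a flat upright plane at box x = -61 mm, 222 mm wide (y = -111 to 111 mm), from 48 to 83 mm high; the body below it is set back by 3 mm
- box_front_right (a point): the same push point at the right-hand end of the box's front, 90 mm right of the middle. Pushed at one end, the box turns about a point near its other end: its middle gains about 20 mm for each 0.1 rad of swing, and 90 to 110 mm of way is all there is before the back rail, so swings much over 7 degrees run out of room. Pressed hard, the face tends to load the fingertips upward
- box_rear_left (a point): back left lower corner of the cash box (box x = 98, y = 108 mm), 15 mm high; the body's back is a flat upright plane there, 216 mm wide
- box_rear_right (a point): back right lower corner of the cash box (box x = 98, y = -108 mm), 15 mm high
- dock: dark steel U-shaped dock (cheeks 30 mm high), no floor, screwed to the desk, open to the robot. Origin at desk level, mid front face of the unpressed back rail; x points into the rail, y left. Cheeks: inner faces at y = -122 and 122 mm for 16 mm before the rail, then flared out 40 degrees for 31 mm more. Box home: its back touching the rail (box origin at x = -98 mm), its axes along the dock's
- dock_stop: the back rail of the dock, an upright 240 mm wide, 50 mm high bar, same origin and axes as the dock: a stiff sprung bar that gives at about 8 N/mm (at most 5 mm), so that the press on it grows quickly
- dock_diagonal (a point): direction mark without material at the dock's origin: its x axis is the dock's x axis turned 45 degrees left (counterclockwise from above). Box swung left by 5 degrees: box x is 40 degrees from it; swung right by 5 degrees: 50 degrees from it
- eraser: a small eraser, 23 x 58 x 13 mm, beside the dock's right cheek; leave it alone
- sharpener: a small pencil sharpener, 15 x 25 x 14 mm, beside the dock's left cheek; leave it alone
- binder_clip: a black binder clip, 32 x 25 x 41 mm, at the right of the desk near the calculator; leave it alone
- marker: a black marker pen, 17 x 144 x 18 mm, lying along the left edge of the desk; leave it alone
- highlighter: a highlighter, 26 x 120 x 16 mm, lying to the right of the box; leave it alone
- card_pack: a banded pack of cards, 57 x 91 x 17 mm, on the far right of the desk; leave it alone

How it is judged:
By the outcome, as a careful person would: the job done as asked, in the order asked, and still so for the second after the job is handed in, with the robot touching nothing.
It also fails if it takes over 72 s, if anything falls off the work surface, if the arm or the gripper's body presses on something with over 40 N, if the wrist force passes 120 N, or if a joint passes its speed limit or range.

## Robot

A 6-joint arm with a two-finger parallel gripper is mounted at the origin on the work surface; the furniture and walls round the work are solid. World frame = base frame: x ahead of the robot, y to its left, z up, the work surface at z = 0. Lengths are in m, angles in rad, forces in N, time in s.
With the tool pointing down it reaches from about 0.325 to 0.775 m from the base axis. Payload 5.5 kg.
Tool frame: the origin (TCP) lies on the mounting face of the last link; the fingertips stand 182 mm ahead of it and the grasp point (between the pads) lies 163 mm ahead of it (bot.grip_point_offset is the distance from the TCP to the grasp point, in m); y points along the fingers, x is the direction in which the jaws open and shut, and the axes are right-handed (so a half turn about y gives the same grasp; the last joint's range is limited). The gripper opens to 88 mm and grips with 3 to 60 N. Pads are 20 mm wide; open, the fingers measure 115 mm over their backs; the gripper's body (75 mm by 178 mm) begins 61 mm behind the grasp point.
Start: joints at [1.045, 0.091, 1.231, -0, 1.82, -0.057], TCP at [0.271, 0.535, 0.405] pointing down, gripper open.
Joint ranges: [-2.87, 2.87], [-0.86, 2.18], [0.17, 2.46], [-1.51, 4.65], [0.06, 2.69], [-2.65, 2.65]. Speed limits (rad/s): [2.57, 2.57, 3.01, 3.14, 3.14, 3.14].

## Interface

Orientations are given as a rotation vector (axis times angle).
In Python, from plant import bot, vision, job gives the robot as it stands.
- The arm moves only by the shell command python3 -m handwheel 'ROWS' [FORCE]. ROWS is JSON, a list that holds one entry, the list of rows, each a list of 7 numbers: the shift along the tool's x, y, z in cm, then the turn, a rotation vector about the tool's x, y, z in rad, then the opening, from -1 (shut) to 1 (fully open). In form: [[[tx, ty, tz, ax, ay, az, jaw], ...]]. A call has exactly 5 rows; each row is the pose to reach, as a shift and turn from the pose commanded when the call began, along the tool's axes at that moment; what a row does not reach only later rows make up. A row lasts 1/12 s, in which the tool goes at most 41.7 mm and 7.16 degrees, less where a joint would pass 70% of its speed; a pose out of reach is approached as far as the arm can. A call with a gripper value outside its range is refused whole. The fingers move at their own pace and stop on an object; FORCE is the grip in N (left out, the last holds). Time passes only in rows, so rows that repeat a pose let the fingers close, or fill a call up. It gives the time, the measured TCP pose, the force and the opening at its end, in the units of the state.
- bot.state(): the state, without advancing time (a new reading comes with each control period).
- vision.snapshot(name): name is "scene" or "side" or "wrist"; returns (picture, depth): 400x640x3 uint8, red, green, blue; 400x640 float32, m along the optical axis (not along the pixel's ray), 0 where there is no reading.
- vision.camera_params(name): a dict with "vfov" (degrees; the focal length in pixels is half the picture's height over the tangent of half this angle, whatever the lens; pixels are square), "cx", "cy" (the principal point, pixels), "k1" (the pictures are not rectified: a ray, as slopes to the right and down, at radius r is drawn at 1 + k1 r^2 times it, then the intrinsics apply), "rvec" (rotation vector, rad) and "tvec" (3), from world to camera coordinates, as OpenCV has them. Camera axes: x right, y down, z forward; pixel columns grow to the right and rows downward; lengths in m; the calibration is good to about 2 mm. A picture is of the moment at which its call begins: read the wrist's pose just before it. camera_params takes no time and is no camera call; for the wrist camera it gives the pose at the moment of the call.
- job.close_job(): hands the job in, once; it reports no verdict.
The state is a dict: "t": time; "q": joint angles; "joint_velocities": joint speeds; "joint_torque": joint torques, N m; "position": TCP position; "eef_rot": TCP orientation; "contact_force": force on the tool from outside, world axes, zero at the start; "ft_torque": the same for the moment, N m; "grip_width": finger opening in m.
Only numpy, scipy, OpenCV 4.12 (cv2) and the standard library are available. Lean on these libraries where they do the work, as an engineer would, in place of code of your own. Each camera call takes 0.05 s, during which the arm holds its last target.

## Working session

There is one attempt and no reset: what is moved stays moved. The work goes in short steps, Python scripts to look and compute and a shell command to move; the robot and the scene stay as the last step left them, time stands still between calls to the robot, and variables do not carry over. Pictures are saved under pics/ and viewed, and the job is handed in when it is done.

```bash
ls; mkdir -p pics; cat > h.py <<'E'
import numpy as np, cv2
from plant import bot, vision, job
def snap(n,f):
    p=vision.camera_params(n); im,d=vision.snapshot(n); cv2.imwrite('pics/'+f+'.png',im[:,:,::-1]); np.savez('pics/'+f+'.npz',im=im,d=d,**{k:np.array(v) for k,v in p.items()}); return im,d,p
def load(f): return np.load('pics/'+f+'.npz')
def KD(p,h=400):
    f=h/2/np.tan(np.radians(float(p['vfov']))/2); return np.array([[f,0,float(p['cx'])],[0,f,float(p['cy'])],[0,0,1]]),np.array([float(p['k1']),0,0,0])
def ray(p,uv):
    K,D=KD(p); uv=np.array(uv,float).reshape(-1,1,2); n=cv2.undistortPoints(uv,K,D).reshape(-1,2)
    R=cv2.Rodrigues(np.array(p['rvec'],float))[0]; t=np.array(p['tvec'],float).ravel()
    return -R.T@t,(np.c_[n,np.ones(len(n))])@R
def onz(p,uv,z):
    o,d=ray(p,uv); return o+d*((z-o[2])/d[:,2])[:,None]
def proj(p,P):
    K,D=KD(p); return cv2.projectPoints(np.array(P,float).reshape(-1,1,3),np.array(p['rvec'],float),np.array(p['tvec'],float),K,D)[0].reshape(-1,2)
E
python3 - <<'E'
from h import *
for n in ['scene','side','wrist']:
    im,d,p=snap(n,n+'0'); print(n,p,(d>0).mean())
print(bot.state())
E
```

```text
pics
scene {'vfov': 50.84476203015122, 'cx': 317.1497975168461, 'cy': 203.88971469863276, 'k1': 0.002845455346900997, 'rvec': array([ 0.12240923,  3.0201273 , -0.76621657]), 'tvec': array([0.59204705, 0.06584612, 0.99292878])} 0.99589453125
side {'vfov': 53.75590508517295, 'cx': 319.6437093628317, 'cy': 198.51489643467966, 'k1': -0.07226263088619694, 'rvec': array([ 0.10937443, -2.8022881 ,  1.32861385]), 'tvec': array([0.61323043, 0.11269503, 1.04165141])} 0.99604296875
wrist {'vfov': 62.08619062745637, 'cx': 318.7380696930683, 'cy': 202.04092107617495, 'k1': -0.042968532250511726, 'rvec': array([-2.47202262, -1.52129973, -0.20387535]), 'tvec': array([-0.59921526, -0.03386745,  0.39116669])} 0.9958203125
{'t': 0.15, 'q': array([ 1.04529256e+00,  9.17145196e-02,  1.23160845e+00,  4.26751418e-05,
        1.81975351e+00, -5.66796556e-02]), 'joint_velocities': array([ 0.00020044, -0.00023643, -0.00538186,  0.00023922,  0.00086657,
       -0.00213244]), 'joint_torque': array([ 1.23465783e-03, -4.47044492e+01, -4.06909418e+01,  6.98715309e-02,
        2.74388690e-02, -1.24716676e-04]), 'position': array([0.2711183 , 0.53532183, 0.40374973]), 'eef_rot': array([-1.39591692, -0.85632754,  0.85849892]), 'contact_force': array([-0.18013683, -0.51647326, -0.39855077]), 'ft_torque': array([0.02169542, 0.01522352, 0.00757968]), 'grip_width': 0.08746965720131536}
```

View pics/scene0.png

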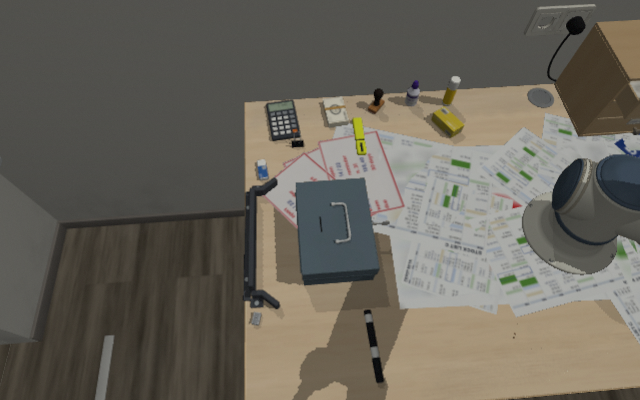

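View pics/side0.png

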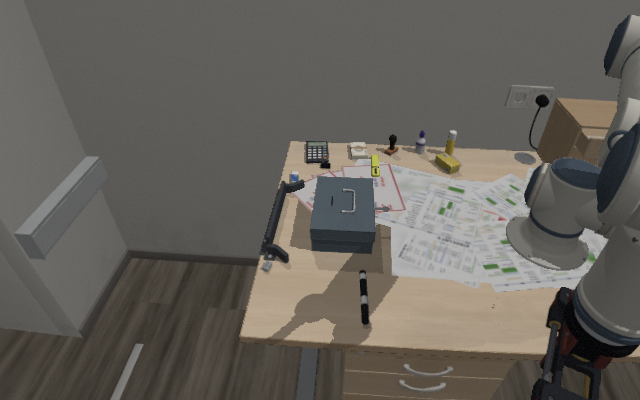

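View pics/wrist0.png

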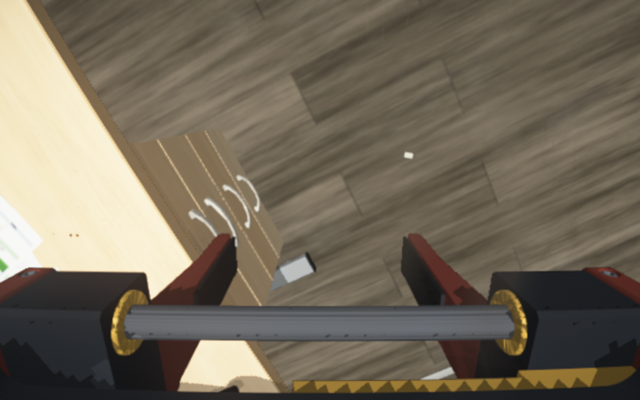

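```bash
python3 - <<'E'
from h import *
np.set_printoptions(precision=4,suppress=True)
s=bot.state(); print(cv2.Rodrigues(s['eef_rot'])[0], bot.grip_point_offset)
for n in ['scene','side','wrist']:
    p=load(n+'0'); o,d=ray(p,[[320,200]]); print(n,o,d)
E
```

```text
[[ 0.4518 -0.0008 -0.8921]
 [ 0.8921 -0.0013  0.4518]
 [-0.0015 -1.      0.0001]] 0.1633
scene [0.6271 0.3655 0.9022] [[-0.0493 -0.4826 -0.8746]]
side [0.5491 0.7817 0.7492] [[ 0.0637 -0.7693 -0.6357]]
wrist [0.2064 0.5682 0.3844] [[ 0.234  -0.1168 -0.9652]]
```

```bash
cat >> h.py <<'E'
np.set_printoptions(precision=4,suppress=True)
def cloud(p):
    d=p['d']; K,D=KD(p); v,u=np.mgrid[0:400,0:640]
    uv=np.c_[u.ravel(),v.ravel()].astype(float); o,r=ray(p,uv)
    return (o+r*d.reshape(-1,1)).reshape(400,640,3)
E
python3 - <<'E'
from h import *
for n in ['scene0','side0']:
    p=load(n); C=cloud(p); 
    def rep(name,z0,z1,b):
        m=(C[...,2]>z0)&(C[...,2]<z1)&(C[...,0]>b[0])&(C[...,0]<b[1])&(C[...,1]>b[2])&(C[...,1]<b[3])
        m&=p['d']>0
        # opening
        k,l,st,ce=cv2.connectedComponentsWithStats(m.astype(np.uint8))
        if k<2: print(name,'none');return
        i=1+np.argmax(st[1:,4]); P=C[l==i]
        r=cv2.minAreaRect((P[:,:2]*1000).astype(np.float32)); print(n,name,len(P),'z',np.median(P[:,2]),r); print(cv2.boxPoints(r).ravel())
    rep('lid',.075,.089,(.3,.75,-.4,.4))
    rep('rail',.043,.056,(.55,.95,-.4,.4))
    rep('dock',.018,.056,(.55,.95,-.4,.4))
    rep('desk',-.01,.01,(.3,.9,-.4,.4))
    u,v=(246,250) if n=='scene0' else (275,220)
    print(C[v-2:v+3:1,u-6:u+14:2].reshape(-1,10,3)[2])
E
```

```text
scene0 lid 6819 z 0.08243125391411366 ((552.6268310546875, -29.139930725097656), (159.85699462890625, 223.4484405517578), 0.24291399121284485)
[ 472.2253   82.2444  473.1727 -141.202   633.0283 -140.5243  632.0809
   82.9221]
scene0 rail 561 z 0.049866500900694666 ((738.4700927734375, -32.85435485839844), (239.72308349609375, 12.357369422912598), 88.68319702148438)
[ 729.5386 -152.5423  741.8927 -152.8262  747.4016   86.8335  735.0475
   87.1175]
scene0 dock 1081 z 0.0459606487838895 ((712.776611328125, -32.26585388183594), (317.5653991699219, 63.82845687866211), 88.71495056152344)
[ 677.3095 -190.2929  741.1219 -191.7243  748.2437  125.7612  684.4313
  127.1926]
scene0 desk 46774 z 0.0009451003246217504 ((531.701171875, -32.557037353515625), (734.8433837890625, 463.4017028808594), 89.9994125366211)
[ 299.9966 -399.9763  763.3983 -399.9811  763.4058  334.8623  300.0041
  334.867 ]
[[ 0.8886 -0.3284 -0.7391]
 [ 0.88   -0.3271 -0.7375]
 [ 0.872  -0.3272 -0.7395]
 [ 0.7563 -0.0125  0.0054]
 [ 0.7518 -0.0123  0.005 ]
 [ 0.7415  0.0062  0.0482]
 [ 0.737   0.007   0.0492]
 [ 0.7333  0.005 
[... 533 characters left out ...]
53978979790855 ((714.5253295898438, -29.161102294921875), (317.1547546386719, 63.21269607543945), 88.93612670898438)
[ 679.9801 -187.1243  743.1819 -188.298   749.0706  128.8021  685.8688
  129.9758]
side0 desk 28080 z -0.0008000135297485667 ((531.821533203125, -28.637115478515625), (463.60198974609375, 742.6143188476562), 0.005052964668720961)
[ 299.9878  342.6496  300.0533 -399.9647  763.6553 -399.9238  763.5897
  342.6905]
[[ 0.76   -0.0236  0.0019]
 [ 0.7411  0.0278  0.05  ]
 [ 0.7367  0.0239  0.0468]
 [ 0.7342  0.0119  0.0361]
 [ 0.7341 -0.0108  0.0154]
 [ 0.7321 -0.0269  0.0009]
 [ 0.727  -0.0299 -0.0014]
 [ 0.7212 -0.0295 -0.0007]
 [ 0.716  -0.0318 -0.0024]
 [ 0.7101 -0.0308 -0.0011]]
```

```bash
python3 - <<'E'
import cv2
a=cv2.imread('pics/scene0.png')[140:330,230:430]; cv2.imwrite('pics/crop_scene0.png',cv2.resize(a,None,fx=3,fy=3,interpolation=cv2.INTER_CUBIC)[:600])
a=cv2.imread('pics/side0.png')[140:290,240:430]; cv2.imwrite('pics/crop_side0.png',cv2.resize(a,None,fx=4,fy=4,interpolation=cv2.INTER_CUBIC)[:600])
E
```

```text
(no output)
```

View pics/crop_scene0.png

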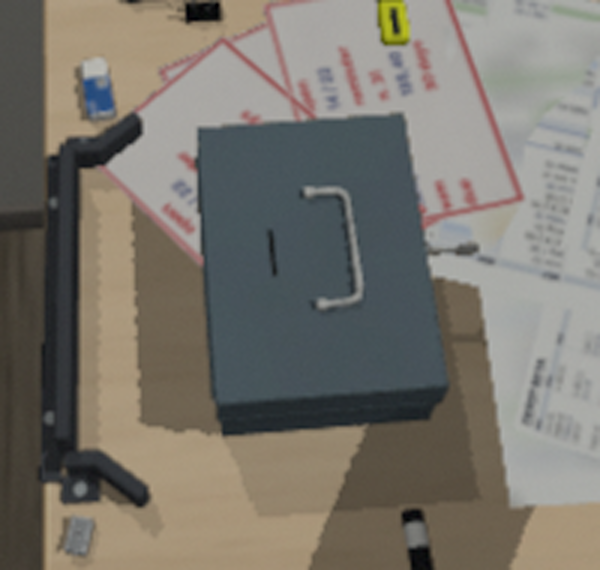

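View pics/crop_side0.png

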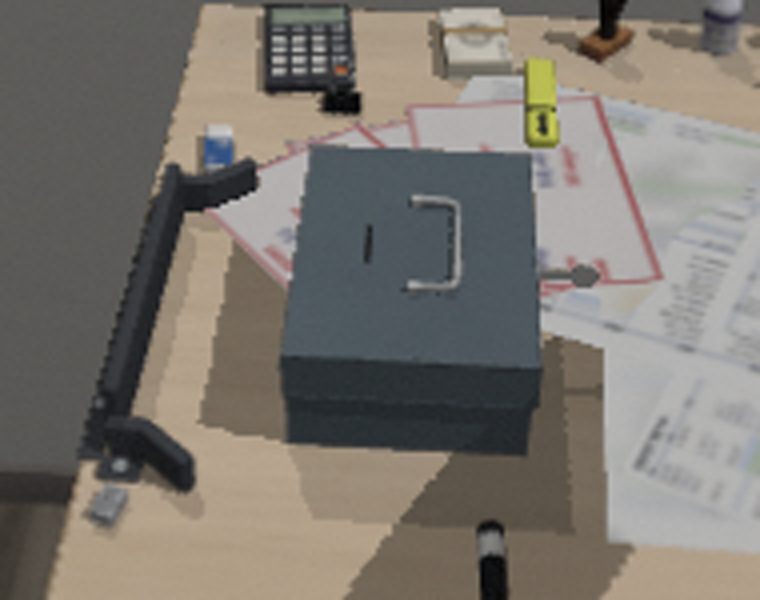

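```bash
python3 -m handwheel '[[[-2.6,0,-2,0,-0.1,0,-1],[-5.2,0,-4,0,-0.2,0,-1],[-7.8,0,-6,0,-0.3,0,-1],[-10.4,0,-8,0,-0.4,0,-1],[-13,0,-10,0,-0.468,0,-1]]]' 20; python3 - <<'E'
from h import *
s=bot.state(); print(s['t'],s['position'],s['contact_force'],s['q'],s['grip_width'])
print(cv2.Rodrigues(s['eef_rot'])[0])
E
```

```text
t: 0.57
position: [0.3015, 0.3727, 0.4041]
eef_rot: [-1.207, -1.212, 1.213]
contact_force: [0.8, -0.5, 0.9]
grip_width: 0.0581
0.5667 [0.3015 0.3727 0.4041] [ 0.8322 -0.469   0.9263] [ 0.8197 -0.2333  1.5409 -0.0001  1.8347 -0.7559] 0.05805332076089212
[[-0.0047 -0.0004 -1.    ]
 [ 1.     -0.0006 -0.0047]
 [-0.0006 -1.      0.0004]]
```

```bash
python3 -m handwheel '[[[-3.3,0,-0.7,0,0,0,-1],[-6.6,0,-1.4,0,0,0,-1],[-9.9,0,-2.1,0,0,0,-1],[-13.2,0,-2.8,0,0,0,-1],[-16.5,0,-3.5,0,0,0,-1]]]' | tail -4
python3 -m handwheel '[[[-3.3,0,-0.7,0,0,0,-1],[-6.6,0,-1.4,0,0,0,-1],[-9.9,0,-2.1,0,0,0,-1],[-13.2,0,-2.8,0,0,0,-1],[-16.5,0,-3.5,0,0,0,-1]]]' 
python3 -m handwheel '[[[-3.3,0,-0.7,0,0,0,-1],[-6.6,0,-1.4,0,0,0,-1],[-9.9,0,-2.1,0,0,0,-1],[-13.2,0,-2.8,0,0,0,-1],[-16,0,-2.8,0,0,0,-1]]]'
```

```text
position: [0.3362, 0.2076, 0.4044]
eef_rot: [-1.209, -1.209, 1.209]
contact_force: [0.5, 0.6, -0.4]
grip_width: 0.0246
t: 1.4
position: [0.3711, 0.0425, 0.4046]
eef_rot: [-1.21, -1.209, 1.209]
contact_force: [0.6, -0.1, 0.2]
grip_width: 0.0005
t: 1.82
position: [0.3994, -0.1181, 0.4041]
eef_rot: [-1.21, -1.208, 1.208]
contact_force: [0.4, 0.4, 0.0]
grip_width: 0.0003
```

```bash
python3 -m handwheel '[[[0,3.5,0,-0.01,0,0,-1],[0,7,0,-0.02,0,0,-1],[0,10.5,0,-0.03,0,0,-1],[0,14,0,-0.04,0,0,-1],[0,16.6,0,-0.05,0,0,-1]]]' | head -4
python3 -m handwheel '[[[0,0.03,-0.7,0,0,0,-1],[0,0.07,-1.4,0,0,0,-1],[0,0.1,-2.1,0,0,0,-1],[0,0.15,-2.8,0,0,0,-1],[0,0.17,-3.5,0,0,0,-1]]]'
python3 - <<'E'
from h import *
im,d,p=snap('scene','scene1')
s=bot.state(); print(s['t'],s['position'],s['contact_force'],s['q'],s['grip_width'])
print(cv2.Rodrigues(s['eef_rot'])[0])
E
```

```text
t: 2.23
position: [0.3983, -0.1158, 0.2352]
eef_rot: [-1.244, -1.244, 1.185]
contact_force: [-0.3, -0.4, 0.2]
t: 2.65
position: [0.4359, -0.1162, 0.2411]
eef_rot: [-1.25, -1.248, 1.184]
contact_force: [-0.6, -0.4, -0.9]
grip_width: 0.0004
2.7 [ 0.4364 -0.1161  0.2408] [-1.2316  0.3457 -0.6385] [-0.3417 -0.3158  1.8984  0.017   1.508  -1.9127] 0.00029188313105691277
[[ 0.0004  0.0537 -0.9986]
 [ 1.     -0.0011  0.0004]
 [-0.001  -0.9986 -0.0537]]
```

View pics/scene1.png

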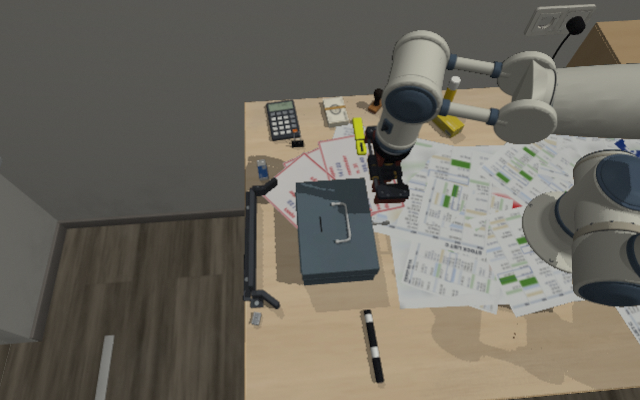

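```bash
cat >> h.py <<'E'
DO=np.array([.7327,-.0315]); DY=np.radians(-1.25)
def lid(p):
    C=cloud(p); m=(C[...,2]>.074)&(C[...,2]<.0885)&(C[...,0]>.40)&(C[...,0]<.76)&(abs(C[...,1]+.03)<.18)&(p['d']>0)
    im=p['im'].astype(int); 
    k,l,st,ce=cv2.connectedComponentsWithStats(m.astype(np.uint8)); i=1+np.argmax(st[1:,4]); P=C[l==i][:,:2]
    # back edge: max x per y bin
    B=[];ys=np.percentile(P[:,1],[4,96])
    for a in np.arange(ys[0],ys[1],.004):
        q=P[(P[:,1]>=a)&(P[:,1]<a+.004)]
        if len(q)>3: B.append(q[np.argmax(q[:,0])])
    vx,vy,x0,y0=cv2.fitLine(np.array(B,np.float32),cv2.DIST_HUBER,0,.001,.001).ravel()
    yaw=np.arctan2(-vx*np.sign(vy),abs(vy)); e=np.array([np.cos(yaw),np.sin(yaw)]); n=np.array([-e[1],e[0]])
    back=np.percentile(np.array(B)@e,60)
    # left edge
    t=P@n; L=[]; s=P@e
    for a in np.arange(back-.14,back-.01,.004):
        q=t[(s>=a)&(s<a+.004)]
        if len(q): L.append(q.max())
    left=np.median(L)
    o=e*(back-.099)+n*(left-.111)
    return yaw,o
def rel(yaw,o):
    a=np.array([np.cos(DY),np.sin(DY)]); n=np.array([-a[1],a[0]]); d=o-DO
    return np.degrees(yaw-DY),(d@a+.098)*1000,(d@n)*1000
def look(tag,cams=('scene','side')):
    import sys
    for c in cams:
        snap(c,c+tag); p=load(c+tag); y,o=lid(p); print(c,'world yaw %.2f'%np.degrees(y),o,'rel yaw,x,y mm: %.2f %.1f %.1f'%rel(y,o))
    s=bot.state(); print(s['t'],s['position'],s['contact_force'],s['grip_width'])
E
python3 - <<'E'
from h import *
for n in ['scene0','side0','scene1']:
    y,o=lid(load(n)); print(n,np.degrees(y),o,rel(y,o))
E
python3 -m handwheel '[[[0,0.1,-0.25,0,0,0,-1],[0,0.2,-0.5,0,0,0,-1],[0,0.3,-0.75,0,0,0,-1],[0,0.35,-1.0,0,0,0,-1],[0,0.38,-1.2,0,0,0,-1]]]'
```

```text
scene0 0.09199331 [ 0.5326 -0.0294] (np.float64(1.3419933166409224), np.float64(-102.12005705506851), np.float64(-2.2185741037231232))
side0 -0.1898016 [ 0.5327 -0.026 ] (np.float64(1.0601983811146014), np.float64(-102.09050809155362), np.float64(1.1606348030969675))
scene1 0.16685219 [ 0.5327 -0.0293] (np.float64(1.4168521966143688), np.float64(-102.03604244647622), np.float64(-2.176926749293071))
t: 3.12
position: [0.4465, -0.116, 0.2354]
eef_rot: [-1.246, -1.245, 1.185]
contact_force: [-0.0, 1.0, -0.1]
grip_width: 0.0005
```

```bash
sed -i "s/^def rel(yaw,o):/def rel(yaw,o,c='scene'):/; s/d=o-DO/d=o-(np.array([.7323,-.0327]) if c=='scene' else np.array([.7331,-.0303]))/; s/%rel(y,o))/%rel(y,o,c))/" h.py
python3 -m handwheel '[[[0,0,-0.2,0,0,0,-1],[0,0.01,-0.4,0,0,0,-1],[0,0.03,-0.6,0,0,0,-1],[0,0.04,-0.8,0,0,0,-1],[0,0.05,-1.0,0,0,0,-1]]]'
python3 -m handwheel '[[[0,0,-0.2,0,0,0,-1],[0,0.01,-0.4,0,0,0,-1],[0,0.03,-0.6,0,0,0,-1],[0,0.04,-0.8,0,0,0,-1],[0,0.05,-1.0,0,0,0,-1]]]'
python3 -c "
from h import *
look('2')"
```

```text
t: 3.53
position: [0.4558, -0.1165, 0.2356]
eef_rot: [-1.245, -1.242, 1.187]
contact_force: [-6.6, -2.4, 4.5]
grip_width: 0.0006
t: 3.95
position: [0.4658, -0.1167, 0.2356]
eef_rot: [-1.246, -1.241, 1.187]
contact_force: [-6.7, -2.6, 3.0]
grip_width: 0.001
scene world yaw 3.63 [ 0.5411 -0.0272] rel yaw,x,y mm: 4.88 -93.3 1.3
side world yaw 3.21 [ 0.5413 -0.0239] rel yaw,x,y mm: 4.46 -93.9 2.2
4.05 [ 0.466  -0.1167  0.2356] [-4.0101 -2.8829  1.7393] 0.0004217162356640087
```

```bash

python3 -m handwheel '[[[0,0,-0.2,0,0,0,-1],[0,0.01,-0.4,0,0,0,-1],[0,0.03,-0.6,0,0,0,-1],[0,0.04,-0.6,0,0,0,-1],[0,0.04,-0.6,0,0,0,-1]]]'
python3 -c "
from h import *
look('3')"
```

```text
t: 4.47
position: [0.472, -0.1167, 0.2355]
eef_rot: [-1.246, -1.242, 1.187]
contact_force: [-5.4, -2.9, 2.5]
grip_width: 0.0005
scene world yaw 5.27 [ 0.5451 -0.0258] rel yaw,x,y mm: 6.52 -89.3 2.8
side world yaw 5.79 [ 0.5456 -0.023 ] rel yaw,x,y mm: 7.04 -89.6 3.2
4.5667 [ 0.472  -0.1167  0.2356] [-4.9604 -3.036   2.8433] 0.0006275017911785786
```

```bash

python3 -m handwheel '[[[0,-0.05,1,0,0,0,-1],[0,-0.13,2.5,0,0,0,-1],[0,-0.21,4,0,0,0,-1],[0,-0.29,5.5,0,0,0,-1],[0,-0.35,6.5,0,0,0,-1]]]' | sed -n 2p
python3 -m handwheel '[[[3.5,0,0,0,0,0,-1],[7,0,0,0,0,0,-1],[10.5,0,0,0,0,0,-1],[14,0,0,0,0,0,-1],[17.6,0,0,0,0,0,-1]]]' 
python3 -m handwheel '[[[0,0.05,-1,0,0,0,-1],[0,0.1,-2,0,0,0,-1],[0,0.15,-3,0,0,0,-1],[0,0.2,-4,0,0,0,-1],[0,0.22,-4.3,0,0,0,-1]]]'
python3 -c "
from h import *
look('4')"
```

```text
position: [0.4065, -0.1159, 0.2356]
t: 5.4
position: [0.4072, 0.0614, 0.236]
eef_rot: [-1.248, -1.246, 1.183]
contact_force: [1.2, -0.3, 0.1]
grip_width: 0.0005
t: 5.82
position: [0.4514, 0.0602, 0.2357]
eef_rot: [-1.247, -1.246, 1.185]
contact_force: [0.3, -0.1, -0.2]
grip_width: 0.0001
scene world yaw 5.13 [ 0.545  -0.0256] rel yaw,x,y mm: 6.38 -89.4 3.0
side world yaw 5.00 [ 0.5451 -0.0227] rel yaw,x,y mm: 6.25 -90.1 3.5
5.9167 [0.4508 0.06   0.2355] [ 0.3406  0.2369 -0.8099] 0.0006298834201297676
```

```bash

python3 -m handwheel '[[[0,0.01,-0.2,0,0,0,-1],[0,0.02,-0.4,0,0,0,-1],[0,0.03,-0.6,0,0,0,-1],[0,0.04,-0.8,0,0,0,-1],[0,0.05,-1.0,0,0,0,-1]]]'
python3 -m handwheel '[[[0,0.01,-0.3,0,0,0,-1],[0,0.03,-0.6,0,0,0,-1],[0,0.04,-0.9,0,0,0,-1],[0,0.05,-1.2,0,0,0,-1],[0,0.07,-1.5,0,0,0,-1]]]'
python3 -m handwheel '[[[0,0.01,-0.3,0,0,0,-1],[0,0.03,-0.6,0,0,0,-1],[0,0.04,-0.9,0,0,0,-1],[0,0.05,-1.2,0,0,0,-1],[0,0.07,-1.4,0,0,0,-1]]]'
python3 -c "
from h import *
look('5')"
```

```text
t: 6.33
position: [0.4598, 0.0604, 0.2356]
eef_rot: [-1.243, -1.244, 1.185]
contact_force: [-7.0, 2.7, 2.7]
grip_width: 0.0001
t: 6.75
position: [0.4749, 0.0606, 0.2355]
eef_rot: [-1.242, -1.244, 1.185]
contact_force: [-6.7, 3.9, 3.1]
grip_width: 0.0008
t: 7.17
position: [0.4889, 0.0606, 0.2354]
eef_rot: [-1.242, -1.244, 1.185]
contact_force: [-7.3, 4.1, 3.9]
grip_width: 0.0008
scene world yaw -2.54 [ 0.5644 -0.0328] rel yaw,x,y mm: -1.29 -69.9 -3.8
side world yaw -2.70 [ 0.5659 -0.0295] rel yaw,x,y mm: -1.45 -69.2 -2.8
7.2667 [0.4891 0.0605 0.2355] [-5.0988  2.5265  2.329 ] 0.0004836564408205007
```

```bash

python3 -m handwheel '[[[0.1,0.01,-0.2,0,0,0,-1],[0.2,0.02,-0.4,0,0,0,-1],[0.3,0.03,-0.6,0,0,0,-1],[0.4,0.04,-0.8,0,0,0,-1],[0.5,0.05,-1.1,0,0,0,-1]]]'
python3 -m handwheel '[[[0.1,0.01,-0.25,0,0,0,-1],[0.2,0.03,-0.5,0,0,0,-1],[0.3,0.04,-0.75,0,0,0,-1],[0.3,0.05,-0.9,0,0,0,-1],[0.3,0.05,-0.9,0,0,0,-1]]]'
python3 -c "
from h import *
look('6')"
```

```text
t: 7.68
position: [0.4999, 0.065, 0.2355]
eef_rot: [-1.244, -1.243, 1.186]
contact_force: [-4.5, -0.1, 0.6]
grip_width: 0.0004
t: 8.1
position: [0.5097, 0.0682, 0.2354]
eef_rot: [-1.245, -1.245, 1.184]
contact_force: [-3.2, 1.7, 0.1]
grip_width: 0.0007
scene world yaw -9.69 [ 0.5758 -0.0314] rel yaw,x,y mm: -8.44 -58.5 -2.1
side world yaw -10.02 [ 0.5763 -0.028 ] rel yaw,x,y mm: -8.77 -58.9 -1.1
8.2 [0.5096 0.0682 0.2355] [-3.4667  2.61   -0.3166] 0.0006654417127060109
```

```bash

python3 -m handwheel '[[[0,-0.05,1,0,0,0,-1],[0,-0.13,2.6,0,0,0,-1],[0,-0.21,4.2,0,0,0,-1],[0,-0.29,5.8,0,0,0,-1],[0,-0.38,7.5,0,0,0,-1]]]' | sed -n 2p
python3 -m handwheel '[[[-3.5,0,0,0,0,0,-1],[-7,0,0,0,0,0,-1],[-10.5,0,0,0,0,0,-1],[-14,0,0,0,0,0,-1],[-17.5,0,0,0,0,0,-1]]]' 
python3 -m handwheel '[[[0,0.05,-0.8,0,0,0,-1],[0,0.1,-1.6,0,0,0,-1],[0,0.14,-2.4,0,0,0,-1],[0,0.17,-3.2,0,0,0,-1],[0,0.2,-3.9,0,0,0,-1]]]'
python3 -c "
from h import *
look('7')"
```

```text
position: [0.4344, 0.0677, 0.2361]
t: 9.03
position: [0.4344, -0.1089, 0.2365]
eef_rot: [-1.25, -1.247, 1.185]
contact_force: [0.2, -0.3, 0.4]
grip_width: 0.0002
t: 9.45
position: [0.4746, -0.1058, 0.2356]
eef_rot: [-1.246, -1.247, 1.186]
contact_force: [-0.5, 0.5, -0.9]
grip_width: 0.0005
scene world yaw -9.80 [ 0.5758 -0.0313] rel yaw,x,y mm: -8.55 -58.5 -2.0
side world yaw -9.99 [ 0.5762 -0.028 ] rel yaw,x,y mm: -8.74 -59.0 -1.1
9.55 [ 0.4746 -0.1058  0.2356] [-0.2531  0.2452 -0.3129] 0.000552533320536873
```

View pics/scene7.png

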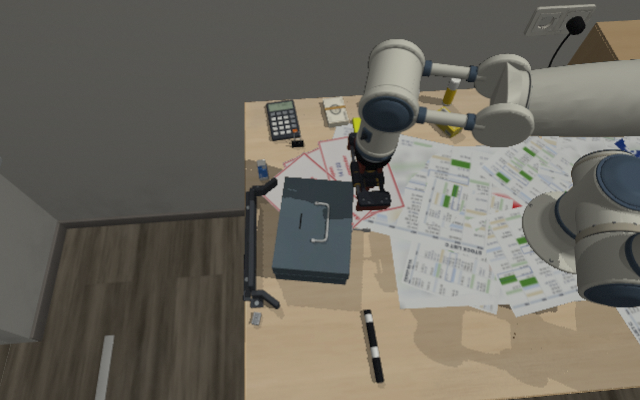

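```bash

python3 -m handwheel '[[[0,0.01,-0.2,0,0,0,-1],[0,0.02,-0.4,0,0,0,-1],[0,0.03,-0.6,0,0,0,-1],[0,0.04,-0.8,0,0,0,-1],[0,0.05,-1.0,0,0,0,-1]]]'
python3 -m handwheel '[[[-0.04,0.01,-0.3,0,0,0,-1],[-0.08,0.03,-0.6,0,0,0,-1],[-0.12,0.04,-0.9,0,0,0,-1],[-0.16,0.05,-1.2,0,0,0,-1],[-0.2,0.07,-1.5,0,0,0,-1]]]'
python3 -m handwheel '[[[-0.04,0.01,-0.3,0,0,0,-1],[-0.08,0.03,-0.6,0,0,0,-1],[-0.12,0.04,-0.9,0,0,0,-1],[-0.16,0.05,-1.2,0,0,0,-1],[-0.2,0.07,-1.4,0,0,0,-1]]]'
python3 -c "
from h import *
look('8')"
```

```text
t: 9.97
position: [0.4828, -0.1073, 0.2356]
eef_rot: [-1.245, -1.242, 1.187]
contact_force: [-7.0, -2.1, 4.0]
grip_width: 0.0003
t: 10.38
position: [0.4978, -0.1097, 0.2356]
eef_rot: [-1.245, -1.242, 1.187]
contact_force: [-6.8, -2.6, 2.2]
grip_width: 0.0007
t: 10.8
position: [0.5119, -0.1117, 0.2356]
eef_rot: [-1.246, -1.242, 1.186]
contact_force: [-7.4, -2.1, 3.5]
grip_width: 0.0006
scene world yaw -1.64 [ 0.5948 -0.0271] rel yaw,x,y mm: -0.39 -39.6 2.6
side world yaw -1.50 [ 0.5952 -0.0239] rel yaw,x,y mm: -0.25 -40.0 3.4
10.9 [ 0.512  -0.1117  0.2356] [-4.6406 -1.8346  1.7555] 0.0006532765389324322
```

```bash

python3 -m handwheel '[[[-0.1,0.01,-0.2,0,0,0,-1],[-0.2,0.02,-0.4,0,0,0,-1],[-0.3,0.03,-0.6,0,0,0,-1],[-0.4,0.04,-0.8,0,0,0,-1],[-0.5,0.05,-1.1,0,0,0,-1]]]'
python3 -m handwheel '[[[-0.1,0.01,-0.2,0,0,0,-1],[-0.2,0.02,-0.4,0,0,0,-1],[-0.3,0.03,-0.6,0,0,0,-1],[-0.3,0.03,-0.6,0,0,0,-1],[-0.3,0.03,-0.6,0,0,0,-1]]]'
python3 -c "
from h import *
look('9')"
```

```text
t: 11.32
position: [0.5228, -0.1163, 0.2356]
eef_rot: [-1.244, -1.243, 1.186]
contact_force: [-5.0, -1.9, 1.1]
grip_width: 0.0002
t: 11.73
position: [0.5292, -0.1193, 0.2355]
eef_rot: [-1.246, -1.244, 1.185]
contact_force: [-4.2, -1.3, 1.7]
grip_width: 0.0004
scene world yaw 4.09 [ 0.6038 -0.0286] rel yaw,x,y mm: 5.34 -30.5 1.3
side world yaw 3.73 [ 0.6037 -0.0253] rel yaw,x,y mm: 4.98 -31.5 2.2
11.8333 [ 0.5291 -0.1192  0.2356] [-2.7432 -0.9506  0.3787] 0.0003010603265981807
```

```bash

python3 -m handwheel '[[[-0.05,0.01,-0.1,0,0,0,-1],[-0.1,0.01,-0.2,0,0,0,-1],[-0.15,0.02,-0.3,0,0,0,-1],[-0.15,0.02,-0.3,0,0,0,-1],[-0.15,0.02,-0.3,0,0,0,-1]]]'
python3 -c "
from h import *
look('10')"
```

```text
t: 12.25
position: [0.5325, -0.1206, 0.2356]
eef_rot: [-1.246, -1.245, 1.185]
contact_force: [-2.9, -0.3, -0.6]
grip_width: 0.0007
scene world yaw 5.32 [ 0.6058 -0.0288] rel yaw,x,y mm: 6.57 -28.6 1.1
side world yaw 5.55 [ 0.6057 -0.0263] rel yaw,x,y mm: 6.80 -29.4 1.3
12.35 [ 0.5325 -0.1206  0.2355] [-4.2574 -0.8345 -0.2584] 0.00043429651161122005
```

```bash

python3 -m handwheel '[[[0,-0.05,1,0,0,0,-1],[0,-0.13,2.5,0,0,0,-1],[0,-0.21,4,0,0,0,-1],[0,-0.29,5.5,0,0,0,-1],[0,-0.34,6.6,0,0,0,-1]]]' | sed -n 2p
python3 -m handwheel '[[[3.7,0,0,0,0,0,-1],[7.4,0,0,0,0,0,-1],[11.1,0,0,0,0,0,-1],[14.8,0,0,0,0,0,-1],[18.5,0,0,0,0,0,-1]]]' 
python3 -m handwheel '[[[0,0.05,-1,0,0,0,-1],[0,0.1,-2,0,0,0,-1],[0,0.15,-3,0,0,0,-1],[0,0.2,-4,0,0,0,-1],[0,0.22,-4.2,0,0,0,-1]]]'
python3 -m handwheel '[[[0,0.01,-0.2,0,0,0,-1],[0.1,0.02,-0.4,0,0,0,-1],[0.2,0.03,-0.6,0,0,0,-1],[0.3,0.04,-0.8,0,0,0,-1],[0.4,0.05,-1.0,0,0,0,-1]]]'
python3 -c "
from h import *
look('11')"
```

```text
position: [0.4661, -0.1203, 0.2363]
t: 13.18
position: [0.4667, 0.0664, 0.2366]
eef_rot: [-1.248, -1.248, 1.182]
contact_force: [1.2, -0.3, 0.3]
grip_width: 0.0006
t: 13.6
position: [0.5099, 0.065, 0.2362]
eef_rot: [-1.248, -1.248, 1.183]
contact_force: [0.7, 0.1, -0.5]
grip_width: 0.0004
t: 14.02
position: [0.5182, 0.0684, 0.2358]
eef_rot: [-1.245, -1.244, 1.185]
contact_force: [-4.3, -1.4, 1.9]
grip_width: 0.0007
scene world yaw 4.20 [ 0.6066 -0.0282] rel yaw,x,y mm: 5.45 -27.8 1.8
side world yaw 4.18 [ 0.607  -0.0249] rel yaw,x,y mm: 5.43 -28.2 2.7
14.1167 [0.5185 0.0686 0.2357] [-4.037   0.5521  3.3947] 0.0002230519494129186
```

```bash

python3 -m handwheel '[[[0.08,0.01,-0.2,0,0,0,-1],[0.16,0.02,-0.4,0,0,0,-1],[0.24,0.03,-0.6,0,0,0,-1],[0.32,0.04,-0.8,0,0,0,-1],[0.4,0.05,-1.0,0,0,0,-1]]]'
python3 -m handwheel '[[[0.08,0.01,-0.2,0,0,0,-1],[0.16,0.02,-0.4,0,0,0,-1],[0.24,0.03,-0.6,0,0,0,-1],[0.32,0.04,-0.8,0,0,0,-1],[0.4,0.05,-1.0,0,0,0,-1]]]'
python3 -c "
from h import *
look('12')"
```

```text
t: 14.53
position: [0.5283, 0.0728, 0.2358]
eef_rot: [-1.245, -1.245, 1.185]
contact_force: [-5.4, 0.5, 3.6]
grip_width: 0.0003
t: 14.95
position: [0.5383, 0.0767, 0.2357]
eef_rot: [-1.245, -1.245, 1.185]
contact_force: [-5.4, 0.5, 3.6]
grip_width: 0.0006
scene world yaw -1.88 [ 0.6152 -0.0268] rel yaw,x,y mm: -0.63 -19.2 3.3
side world yaw -2.51 [ 0.6156 -0.0232] rel yaw,x,y mm: -1.26 -19.6 4.6
15.05 [0.5385 0.0768 0.2357] [-4.1099  2.0629  2.8955] 0.00021757018604886546
```

```bash

python3 -m handwheel '[[[0.06,0.01,-0.2,0,0,0,-1],[0.12,0.02,-0.4,0,0,0,-1],[0.18,0.03,-0.6,0,0,0,-1],[0.24,0.04,-0.8,0,0,0,-1],[0.3,0.05,-1.0,0,0,0,-1]]]'
python3 -m handwheel '[[[0.05,0.01,-0.15,0,0,0,-1],[0.1,0.02,-0.3,0,0,0,-1],[0.12,0.02,-0.4,0,0,0,-1],[0.12,0.02,-0.4,0,0,0,-1],[0.12,0.02,-0.4,0,0,0,-1]]]'
python3 -c "
from h import *
look('13')"
```

```text
t: 15.47
position: [0.5483, 0.0797, 0.2357]
eef_rot: [-1.245, -1.245, 1.185]
contact_force: [-6.1, 0.8, 3.9]
grip_width: 0.0003
t: 15.88
position: [0.5524, 0.081, 0.2357]
eef_rot: [-1.245, -1.245, 1.185]
contact_force: [-5.1, 1.8, 1.2]
grip_width: 0.0004
scene world yaw -6.57 [ 0.622  -0.0265] rel yaw,x,y mm: -5.32 -12.4 3.8
side world yaw -6.77 [ 0.6226 -0.0235] rel yaw,x,y mm: -5.52 -12.6 4.4
15.9833 [0.5524 0.081  0.2357] [-5.3056  1.9992  2.1722] 0.0005881296983428573
```

```bash

python3 -m handwheel '[[[0.03,0,-0.1,0,0,0,-1],[0.06,0.01,-0.2,0,0,0,-1],[0.06,0.01,-0.2,0,0,0,-1],[0.06,0.01,-0.2,0,0,0,-1],[0.06,0.01,-0.2,0,0,0,-1]]]'
python3 -c "
from h import *
look('14')"
```

```text
t: 16.4
position: [0.5541, 0.0815, 0.2357]
eef_rot: [-1.244, -1.244, 1.185]
contact_force: [-7.6, 2.0, 3.7]
grip_width: 0.0006
scene world yaw -7.01 [ 0.6229 -0.0266] rel yaw,x,y mm: -5.76 -11.6 3.7
side world yaw -7.36 [ 0.6228 -0.0228] rel yaw,x,y mm: -6.11 -12.4 5.1
16.5 [0.5541 0.0814 0.2357] [-6.6711  0.035   3.2938] 0.0005404416427765691
```

```bash

python3 -m handwheel '[[[0,-0.05,1,0,0,0,-1],[0,-0.13,2.5,0,0,0,-1],[0,-0.21,4,0,0,0,-1],[0,-0.29,5.5,0,0,0,-1],[0,-0.36,7,0,0,0,-1]]]' | sed -n 2p
python3 -m handwheel '[[[-3.8,0,0,0,0,0,-1],[-7.6,0,0,0,0,0,-1],[-11.4,0,0,0,0,0,-1],[-15.2,0,0,0,0,0,-1],[-18.8,0,0,0,0,0,-1]]]' 
python3 -m handwheel '[[[0,0.05,-0.8,0,0,0,-1],[0,0.1,-1.6,0,0,0,-1],[0,0.14,-2.4,0,0,0,-1],[0,0.17,-3.2,0,0,0,-1],[0,0.2,-4.0,0,0,0,-1]]]'
python3 -m handwheel '[[[0,0.01,-0.2,0,0,0,-1],[0,0.02,-0.4,0,0,0,-1],[-0.05,0.03,-0.6,0,0,0,-1],[-0.1,0.04,-0.8,0,0,0,-1],[-0.2,0.05,-1.0,0,0,0,-1]]]'
python3 -c "
from h import *
look('15')"
```

```text
position: [0.4843, 0.0812, 0.2358]
t: 17.33
position: [0.4843, -0.1087, 0.2362]
eef_rot: [-1.249, -1.247, 1.184]
contact_force: [0.7, 0.2, 0.5]
grip_width: 0.0004
t: 17.75
position: [0.5256, -0.1053, 0.2357]
eef_rot: [-1.245, -1.247, 1.186]
contact_force: [-0.1, 0.7, -1.1]
grip_width: 0.0005
t: 18.17
position: [0.5341, -0.1085, 0.2356]
eef_rot: [-1.244, -1.244, 1.186]
contact_force: [-4.8, 0.9, 1.3]
grip_width: 0.0004
scene world yaw -5.84 [ 0.624  -0.0272] rel yaw,x,y mm: -4.59 -10.4 3.1
side world yaw -5.75 [ 0.6245 -0.0242] rel yaw,x,y mm: -4.50 -10.7 3.7
18.2667 [ 0.5344 -0.1088  0.2356] [-2.3256  0.5617  0.9066] 0.00034840797565897734
```

```bash

python3 -m handwheel '[[[-0.08,0.01,-0.2,0,0,0,-1],[-0.16,0.02,-0.4,0,0,0,-1],[-0.24,0.03,-0.6,0,0,0,-1],[-0.32,0.04,-0.8,0,0,0,-1],[-0.4,0.05,-1.0,0,0,0,-1]]]'
python3 -m handwheel '[[[-0.05,0.01,-0.1,0,0,0,-1],[-0.1,0.01,-0.2,0,0,0,-1],[-0.1,0.02,-0.3,0,0,0,-1],[-0.1,0.02,-0.3,0,0,0,-1],[-0.1,0.02,-0.3,0,0,0,-1]]]'
python3 -c "
from h import *
look('16')"
```

```text
t: 18.68
position: [0.5446, -0.1131, 0.2356]
eef_rot: [-1.246, -1.245, 1.185]
contact_force: [-3.7, -0.6, -0.6]
grip_width: 0.0006
t: 19.1
position: [0.5476, -0.1139, 0.2357]
eef_rot: [-1.247, -1.245, 1.185]
contact_force: [-2.3, -1.8, -0.3]
grip_width: 0.0001
scene world yaw -1.44 [ 0.6304 -0.0278] rel yaw,x,y mm: -0.19 -3.9 2.6
side world yaw -1.43 [ 0.6312 -0.0241] rel yaw,x,y mm: -0.18 -4.0 3.9
19.2 [ 0.5476 -0.1138  0.2357] [-2.5551 -2.8317 -0.6625] 0.00012711117062298634
```

```bash

python3 -m handwheel '[[[-0.02,0.01,-0.1,0,0,0,-1],[-0.04,0.01,-0.2,0,0,0,-1],[-0.06,0.02,-0.3,0,0,0,-1],[-0.08,0.02,-0.4,0,0,0,-1],[-0.08,0.02,-0.4,0,0,0,-1]]]'
python3 -c "
from h import *
look('17')"
```

```text
t: 19.62
position: [0.5511, -0.1146, 0.2357]
eef_rot: [-1.244, -1.243, 1.186]
contact_force: [-8.7, -1.2, 1.9]
grip_width: 0.0002
scene world yaw -0.55 [ 0.6313 -0.0277] rel yaw,x,y mm: 0.70 -3.1 2.8
side world yaw -0.67 [ 0.6327 -0.0248] rel yaw,x,y mm: 0.58 -2.5 3.3
19.7167 [ 0.551  -0.1146  0.2357] [-8.6055 -2.2303  1.5678] 0.0004048469297055575
```

```bash

python3 -m handwheel '[[[0,-0.05,1,0,0,0,-1],[0,-0.12,2.4,0,0,0,-1],[0,-0.19,3.8,0,0,0,-1],[0,-0.27,5.2,0,0,0,-1],[0,-0.32,6.2,0,0,0,-1]]]' | sed -n 2p
python3 -m handwheel '[[[3.6,0,0,0,0,0,-1],[7.2,0,0,0,0,0,-1],[10.8,0,0,0,0,0,-1],[14.4,0,0,0,0,0,-1],[18,0,0,0,0,0,-1]]]' 
python3 -m handwheel '[[[0,0.06,-1.2,0,0,0,-1],[0,0.12,-2.4,0,0,0,-1],[0,0.18,-3.6,0,0,0,-1],[0,0.25,-4.8,0,0,0,-1],[0,0.28,-5.5,0,0,0,-1]]]'
python3 -m handwheel '[[[0,0.01,-0.2,0,0,0,-1],[0,0.02,-0.4,0,0,0,-1],[0,0.03,-0.6,0,0,0,-1],[0,0.04,-0.7,0,0,0,-1],[0,0.05,-0.8,0,0,0,-1]]]'
python3 -c "
from h import *
look('18')"
```

```text
position: [0.4893, -0.1142, 0.2366]
t: 20.55
position: [0.4898, 0.0675, 0.2369]
eef_rot: [-1.248, -1.249, 1.181]
contact_force: [0.6, -1.1, 0.8]
grip_width: 0.0008
t: 20.97
position: [0.546, 0.0662, 0.2365]
eef_rot: [-1.247, -1.249, 1.183]
contact_force: [0.4, 0.9, 0.6]
grip_width: 0.0005
t: 21.38
position: [0.5524, 0.0654, 0.2358]
eef_rot: [-1.246, -1.245, 1.184]
contact_force: [-3.8, 0.8, 2.3]
grip_width: 0.0007
scene world yaw -1.26 [ 0.6321 -0.0275] rel yaw,x,y mm: -0.01 -2.3 3.0
side world yaw -1.16 [ 0.6325 -0.0239] rel yaw,x,y mm: 0.09 -2.7 4.2
21.4833 [0.5524 0.0654 0.2358] [-1.6632 -0.4136  0.1628] 0.0003990165595645784
```

```bash

python3 -m handwheel '[[[0,0,-0.05,0,0,0,-1],[0,0.01,-0.1,0,0,0,-1],[0,0.01,-0.15,0,0,0,-1],[0,0.01,-0.2,0,0,0,-1],[0,0.01,-0.2,0,0,0,-1]]]'
python3 -c "
from h import *
look('19')"
```

```text
t: 21.9
position: [0.554, 0.0658, 0.2358]
eef_rot: [-1.244, -1.244, 1.185]
contact_force: [-7.4, 1.0, 4.3]
grip_width: 0.0002
scene world yaw -1.34 [ 0.6327 -0.0275] rel yaw,x,y mm: -0.09 -1.7 3.0
side world yaw -1.21 [ 0.6331 -0.0241] rel yaw,x,y mm: 0.04 -2.1 4.0
22.0 [0.554  0.0658 0.2358] [-5.6881  2.2713  3.6642] 0.0006694721185855527
```

```bash

python3 -m handwheel '[[[0,0,-0.03,0,0,0,-1],[0,0.0,-0.06,0,0,0,-1],[0,0.01,-0.1,0,0,0,-1],[0,0.01,-0.1,0,0,0,-1],[0,0.01,-0.1,0,0,0,-1]]]'
python3 -c "
from h import *
look('20')"
```

```text
t: 22.42
position: [0.5548, 0.0659, 0.2358]
eef_rot: [-1.243, -1.244, 1.186]
contact_force: [-7.9, 1.5, 5.7]
grip_width: 0.0005
scene world yaw -1.23 [ 0.6327 -0.0276] rel yaw,x,y mm: 0.02 -1.6 2.9
side world yaw -1.37 [ 0.6334 -0.0243] rel yaw,x,y mm: -0.12 -1.8 3.9
22.5167 [0.5547 0.0659 0.2358] [-8.8584  1.5396  6.2229] 0.0003916846217113542
```

```bash

python3 -m handwheel '[[[0,0,-0.03,0,0,0,-1],[0,0.0,-0.06,0,0,0,-1],[0,0.0,-0.1,0,0,0,-1],[0,0.0,-0.1,0,0,0,-1],[0,0.0,-0.1,0,0,0,-1]]]'
python3 -m handwheel '[[[0,0,-0.03,0,0,0,-1],[0,0.0,-0.06,0,0,0,-1],[0,0.0,-0.1,0,0,0,-1],[0,0.0,-0.1,0,0,0,-1],[0,0.0,-0.1,0,0,0,-1]]]'
python3 -c "
from h import *
look('21')"
```

```text
t: 22.93
position: [0.5554, 0.066, 0.2358]
eef_rot: [-1.242, -1.243, 1.187]
contact_force: [-11.6, 2.8, 6.5]
grip_width: 0.0003
t: 23.35
position: [0.556, 0.0661, 0.2358]
eef_rot: [-1.24, -1.242, 1.187]
contact_force: [-14.4, 2.3, 8.2]
grip_width: 0.0006
scene world yaw -1.68 [ 0.6333 -0.0274] rel yaw,x,y mm: -0.43 -1.1 3.1
side world yaw -1.83 [ 0.6338 -0.0242] rel yaw,x,y mm: -0.58 -1.4 3.9
23.45 [0.556  0.0661 0.2359] [-14.7618   2.2077   8.725 ] 0.0004928182793965934
```

```bash

python3 -m handwheel '[[[0,-0.03,0.5,0,0,0,-1],[0,-0.1,2,0,0,0,-1],[0,-0.18,3.6,0,0,0,-1],[0,-0.26,5.2,0,0,0,-1],[0,-0.32,6.6,0,0,0,-1]]]' | sed -n 2p
python3 -m handwheel '[[[-3.6,0,0,0,0,0,-1],[-7.2,0,0,0,0,0,-1],[-10.8,0,0,0,0,0,-1],[-14.4,0,0,0,0,0,-1],[-17.9,0,0,0,0,0,-1]]]' 
python3 -m handwheel '[[[0,0.06,-1.2,0,0,0,-1],[0,0.12,-2.4,0,0,0,-1],[0,0.18,-3.6,0,0,0,-1],[0,0.25,-4.8,0,0,0,-1],[0,0.28,-5.3,0,0,0,-1]]]'
python3 -c "
from h import *
look('22')"
```

```text
position: [0.4909, 0.0654, 0.2356]
t: 24.28
position: [0.4912, -0.1153, 0.236]
eef_rot: [-1.248, -1.246, 1.184]
contact_force: [0.1, 0.2, 1.0]
grip_width: 0.0008
t: 24.7
position: [0.5455, -0.1139, 0.2355]
eef_rot: [-1.248, -1.246, 1.184]
contact_force: [0.6, -0.6, -0.8]
grip_width: 0.0007
scene world yaw -1.59 [ 0.6333 -0.0275] rel yaw,x,y mm: -0.34 -1.1 3.0
side world yaw -1.70 [ 0.6336 -0.0241] rel yaw,x,y mm: -0.45 -1.6 4.0
24.8 [ 0.5449 -0.1136  0.2353] [-1.2338 -0.3473  0.6784] 0.0004763063252578287
```

```bash

python3 -m handwheel '[[[0,0.01,-0.15,0,0,0,-1],[0,0.01,-0.3,0,0,0,-1],[0,0.02,-0.45,0,0,0,-1],[0,0.03,-0.55,0,0,0,-1],[0,0.03,-0.6,0,0,0,-1]]]'
python3 -m handwheel '[[[0,0,-0.04,0,0,0,-1],[0,0.0,-0.08,0,0,0,-1],[0,0.01,-0.12,0,0,0,-1],[0,0.01,-0.15,0,0,0,-1],[0,0.01,-0.15,0,0,0,-1]]]'
python3 -c "
from h import *
look('23')"
```

```text
t: 25.22
position: [0.5504, -0.1135, 0.2356]
eef_rot: [-1.246, -1.245, 1.185]
contact_force: [-1.9, 0.0, 1.5]
grip_width: 0.0004
t: 25.63
position: [0.5512, -0.1137, 0.2356]
eef_rot: [-1.244, -1.243, 1.186]
contact_force: [-8.5, -0.2, 5.3]
grip_width: 0.0008
scene world yaw -0.80 [ 0.6334 -0.0278] rel yaw,x,y mm: 0.45 -1.0 2.8
side world yaw -1.60 [ 0.6336 -0.024 ] rel yaw,x,y mm: -0.35 -1.6 4.1
25.7333 [ 0.5512 -0.1137  0.2356] [-7.8594  0.6125  5.31  ] 0.0007028827633277074
```

```bash

python3 -m handwheel '[[[0,0,-0.03,0,0,0,-1],[0,0.0,-0.06,0,0,0,-1],[0,0.0,-0.1,0,0,0,-1],[0,0.0,-0.13,0,0,0,-1],[0,0.0,-0.13,0,0,0,-1]]]'
python3 -c "
from h import *
look('24')"
```

```text
t: 26.15
position: [0.552, -0.1138, 0.2357]
eef_rot: [-1.242, -1.241, 1.187]
contact_force: [-11.6, -0.4, 8.0]
grip_width: 0.0004
scene world yaw -0.78 [ 0.6334 -0.0278] rel yaw,x,y mm: 0.47 -1.0 2.7
side world yaw -1.64 [ 0.6338 -0.0243] rel yaw,x,y mm: -0.39 -1.4 3.8
26.25 [ 0.5519 -0.1138  0.2357] [-13.1998   0.5992   6.4438] 0.00034080515992517777
```

```bash
cat >> h.py <<'E'
def edge(p,zr,lo,hi,h,yr,xr):
    # boundary columns per image row of mask by height, both sides -> rays onto plane z=h -> line yaw
    C=cloud(p); m=(C[...,2]>zr[0])&(C[...,2]<zr[1])&(C[...,0]>xr[0])&(C[...,0]<xr[1])&(C[...,1]>yr[0])&(C[...,1]<yr[1])&(p['d']>0)
    k,l,st,ce=cv2.connectedComponentsWithStats(m.astype(np.uint8)); i=1+np.argmax(st[1:,4]); m=l==i
    out={}
    A=[];B=[]
    for v in range(400):
        c=np.flatnonzero(m[v])
        if len(c)>2: A.append((c[0]-.5,v)); B.append((c[-1]+.5,v))
    for nm,E in (('back',A),('front',B)):
        P=onz(p,E,h)[:,:2]; P=P[(P[:,1]>lo)&(P[:,1]<hi)]
        a=np.polyfit(P[:,1],P[:,0],1)
        for _ in range(4):
            r=P[:,0]-np.polyval(a,P[:,1]); g=abs(r)<max(2*np.median(abs(r)),.0008); a=np.polyfit(P[g,1],P[g,0],1)
        out[nm]=(round(-np.degrees(np.arctan(a[0])),2),round(float(np.polyval(a,-.03))*1000,2),int(g.sum()),round(float(r[g].std()*1000),2))
    return out
E
python3 - <<'E'
from h import *
for n in ['scene0','side0','scene1','scene2']:
    print(n,'rail',edge(load(n),(.042,.056),-.14,.08,.05,(-.16,.1),(.70,.77)))
for n in ['scene0','side0','scene10','scene22','side22','scene23','side23','scene24','side24']:
    print(n,'lid',edge(load(n),(.074,.0885),-.13,.075,.083,(-.2,.15),(.45,.76)))
E
```

```text
scene0 rail {'back': (np.float64(-1.57), 744.27, 72, 0.46), 'front': (np.float64(-1.39), 731.86, 72, 0.43)}
side0 rail {'back': (np.float64(-1.26), 744.39, 49, 0.73), 'front': (np.float64(-1.19), 731.37, 45, 0.69)}
scene1 rail {'back': (np.float64(-1.57), 744.27, 72, 0.46), 'front': (np.float64(-1.4), 731.9, 71, 0.41)}
scene2 rail {'back': (np.float64(-1.57), 744.27, 72, 0.46), 'front': (np.float64(-1.41), 731.92, 73, 0.44)}
scene0 lid {'back': (np.float64(0.21), 632.35, 77, 0.56), 'front': (np.float64(0.13), 473.16, 78, 0.57)}
side0 lid {'back': (np.float64(0.27), 632.82, 48, 0.73), 'front': (np.float64(0.32), 474.08, 45, 0.65)}
scene10 lid {'back': (np.float64(5.34), 705.82, 79, 0.62), 'front': (np.float64(6.26), 546.74, 65, 1.28)}
scene22 lid {'back': (np.float64(-1.36), 732.89, 87, 0.68), 'front': (np.float64(-0.36), 574.65, 66, 0.92)}
side22 lid {'back': (np.float64(-1.3), 733.29, 49, 0.78), 'front': (np.float64(-1.21), 573.86, 37, 0.8)}
scene23 lid {'back': (np.float64(-0.43), 733.28, 67, 0.0), 'front': (np.float64(1.48), 576.46, 66, 2.18)}
side23 lid {'back': (np.float64(-1.13), 733.32, 49, 0.78), 'front': (np.float64(-1.11), 573.96, 34, 0.83)}
scene24 lid {'back': (np.float64(-0.44), 733.28, 76, 0.0), 'front': (np.float64(2.4), 577.48, 69, 2.37)}
side24 lid {'back': (np.float64(-1.05), 733.47, 48, 0.76), 'front': (np.float64(-1.16), 574.01, 35, 0.83)}
```

```bash

python3 -m handwheel '[[[0,0,-0.02,0,0,0,-1],[0,0.0,-0.04,0,0,0,-1],[0,0.0,-0.06,0,0,0,-1],[0,0.0,-0.08,0,0,0,-1],[0,0.0,-0.08,0,0,0,-1]]]'
python3 -c "
from h import *
print(bot.state()['contact_force'])"
```

```text
t: 26.67
position: [0.5524, -0.1139, 0.2357]
eef_rot: [-1.242, -1.24, 1.188]
contact_force: [-14.6, -0.4, 8.7]
grip_width: 0.0005
[-14.6419  -0.3647   8.6888]
```

```bash

python3 -m handwheel '[[[0,0,0,0,0,0,-1],[0,0,0,0,0,0,-1],[0,0,0,0,0,0,-1],[0,0,0,0,0,0,-1],[0,0.0,0.05,0,0,0,-1]]]' | tail -2
python3 -m handwheel '[[[0,0,0.1,0,0,0,-1],[0,-0.01,0.3,0,0,0,-1],[0,-0.1,1,0,0,0,-1],[0,-0.2,3,0,0,0,-1],[0,-0.32,6,0,0,0,-1]]]'
python3 -c "
from h import *
look('25')
for n in ['scene25','side25']: 
    print(n,'lid',edge(load(n),(.074,.0885),-.13,.075,.083,(-.2,.15),(.45,.76)))
"
```

```text
contact_force: [-11.3, 0.4, 6.7]
grip_width: 0.0003
t: 27.5
position: [0.4938, -0.1134, 0.2357]
eef_rot: [-1.247, -1.247, 1.184]
contact_force: [0.3, 0.2, 1.4]
grip_width: 0.0007
scene world yaw -0.71 [ 0.6335 -0.0278] rel yaw,x,y mm: 0.54 -0.8 2.7
side world yaw -1.24 [ 0.6341 -0.0244] rel yaw,x,y mm: 0.01 -1.1 3.7
27.6 [ 0.4907 -0.1132  0.2345] [0.294  0.3035 0.2571] 0.0006080489559106804
scene25 lid {'back': (np.float64(-0.44), 733.28, 73, 0.0), 'front': (np.float64(-1.19), 574.0, 81, 0.58)}
side25 lid {'back': (np.float64(-1.12), 733.51, 48, 0.76), 'front': (np.float64(-1.15), 574.02, 43, 0.83)}
```

```bash

python3 -m handwheel '[[[3.6,0,0,0,0,0,-1],[7.2,0,0,0,0,0,-1],[10.8,0,0,0,0,0,-1],[14.4,0,0,0,0,0,-1],[18,0,0,0,0,0,-1]]]' |sed -n 2p
python3 -m handwheel '[[[0,0.06,-1.2,0,0,0,-1],[0,0.12,-2.4,0,0,0,-1],[0,0.18,-3.6,0,0,0,-1],[0,0.24,-4.8,0,0,0,-1],[0,0.28,-5.7,0,0,0,-1]]]'
python3 -m handwheel '[[[0,0.01,-0.1,0,0,0,-1],[0,0.01,-0.2,0,0,0,-1],[0,0.02,-0.3,0,0,0,-1],[0,0.02,-0.4,0,0,0,-1],[0,0.03,-0.5,0,0,0,-1]]]'
```

```text
position: [0.4939, 0.0682, 0.2363]
t: 28.43
position: [0.552, 0.0668, 0.236]
eef_rot: [-1.247, -1.247, 1.184]
contact_force: [-0.0, -0.4, 0.6]
grip_width: 0.0003
t: 28.85
position: [0.555, 0.0664, 0.2357]
eef_rot: [-1.244, -1.243, 1.186]
contact_force: [-7.9, 1.2, 5.4]
grip_width: 0.0003
```

```bash

python3 -m handwheel '[[[0,0,-0.04,0,0,0,-1],[0,0.0,-0.08,0,0,0,-1],[0,0.0,-0.12,0,0,0,-1],[0,0.0,-0.15,0,0,0,-1],[0,0.0,-0.15,0,0,0,-1]]]'
python3 -m handwheel '[[[0,0,-0.02,0,0,0,-1],[0,0.0,-0.04,0,0,0,-1],[0,0.0,-0.06,0,0,0,-1],[0,0.0,-0.06,0,0,0,-1],[0,0.0,-0.06,0,0,0,-1]]]'
```

```text
t: 29.27
position: [0.5558, 0.0666, 0.2358]
eef_rot: [-1.242, -1.241, 1.187]
contact_force: [-10.2, 0.9, 4.6]
grip_width: 0.0007
t: 29.68
position: [0.5561, 0.0666, 0.2357]
eef_rot: [-1.241, -1.241, 1.188]
contact_force: [-12.8, 0.9, 6.7]
grip_width: 0.0006
```

```bash

python3 -m handwheel '[[[0,0,-0.02,0,0,0,-1],[0,0.0,-0.04,0,0,0,-1],[0,0.0,-0.07,0,0,0,-1],[0,0.0,-0.07,0,0,0,-1],[0,0.0,-0.07,0,0,0,-1]]]'
python3 -c "
from h import *
print(bot.state()['contact_force'])"
```

```text
t: 30.1
position: [0.5565, 0.0666, 0.2358]
eef_rot: [-1.24, -1.24, 1.188]
contact_force: [-13.8, -0.4, 8.2]
grip_width: 0.0002
[-13.8285  -0.4186   8.2422]
```

```bash

python3 -m handwheel '[[[0,0,-0.02,0,0,0,-1],[0,0.0,-0.04,0,0,0,-1],[0,0.0,-0.04,0,0,0,-1],[0,0.0,-0.04,0,0,0,-1],[0,0.0,-0.04,0,0,0,-1]]]' | sed -n 4p
python3 -m handwheel '[[[0,0,0.04,0,0,0,-1],[0,0,0.1,0,0,0,-1],[0,0,0.2,0,0,0,-1],[0,-0.01,0.3,0,0,0,-1],[0,-0.02,0.5,0,0,0,-1]]]' | tail -2
python3 -m handwheel '[[[0,-0.05,1,0,0,0,-1],[0,-0.15,3,0,0,0,-1],[0,-0.27,5.5,0,0,0,-1],[0,-0.4,8,0,0,0,-1],[0,-0.5,10,0,0,0,-1]]]'
python3 -c "
from h import *
look('26')
for n in ['scene26','side26']: 
    print(n,'lid',edge(load(n),(.074,.0885),-.13,.075,.083,(-.2,.15),(.45,.76)))
"
```

```text
contact_force: [-16.0, 0.9, 8.4]
contact_force: [-0.2, 0.3, -0.1]
grip_width: 0.0006
t: 31.35
position: [0.4526, 0.0664, 0.2358]
eef_rot: [-1.247, -1.246, 1.184]
contact_force: [-0.4, 0.2, 2.2]
grip_width: 0.0006
scene world yaw -1.20 [ 0.6338 -0.0277] rel yaw,x,y mm: 0.05 -0.6 2.9
side world yaw -1.71 [ 0.634  -0.0242] rel yaw,x,y mm: -0.46 -1.2 3.9
31.45 [0.4522 0.0665 0.236 ] [0.7635 0.0953 0.5357] 0.0001969417219684007
scene26 lid {'back': (np.float64(-1.35), 733.33, 87, 0.69), 'front': (np.float64(-1.19), 574.15, 81, 0.58)}
side26 lid {'back': (np.float64(-1.21), 733.71, 46, 0.72), 'front': (np.float64(-1.29), 574.29, 44, 0.83)}
```

View pics/scene26.png

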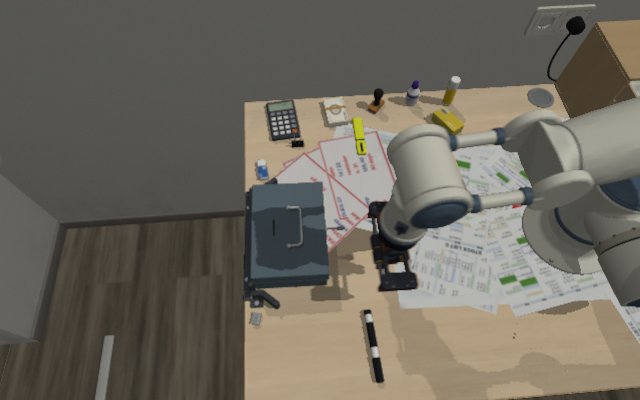

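```bash
python3 -c "
from plant import job,bot
s=bot.state();print(s['t'],s['contact_force'])
print(job.close_job())"
```

```text
31.45 [0.76348975 0.09532942 0.53566276]
the job is handed in; nothing more can be done
None
```

The cash box is home in the dock with its back flat on the rail, and I handed the job in at 31.5 s with the gripper about 10 cm clear. I pushed only on the two ends of the lid's front.

**Swings:** there were four in turn, measured from the dock's axis: left about 6.5°, right about 8.6°, left about 6.7° and right about 5.9°. The second went further than planned (I aimed for about 6°), but there was still enough room.

**Bedding:** I pressed right, left, right, left, right, left. The last three firm presses were about 14.5 N (left), 14.6 N (right) and 16.0 N (left, the final one). With the upward load on the fingertips, the final press totals about 18 N. That is the highest I read, but force is only reported at the end of each move, so brief peaks in between are not recorded.

**Last checks after letting go:**

| Check | Scene camera | Side camera |
|---|---|---|
| Direction of the lid's back edge | -1.35° | -1.21° |
| Direction of the rail | -1.40° | -1.19° |
| Lid's back edge past the rail's front face (touching should give about 1 mm) | 1.4 mm | 2.3 mm |

- **Sideways:** the box sits about 3 mm left of centre. The cheeks allow 14 mm.
- **Tool:** it read about zero force.
- **Other things:** in the last picture everything else on the desk looked where it was. I checked that by eye and did not measure it.

**Disagreements:** one coarser angle estimate differed between the cameras by about 0.5° (+0.05° and -0.46° from square). I relied on the edge fits above. They agree with an earlier check by touch, where equal presses at the two ends gave about -1.2°. After the second-to-last press the edge fits hinted that the left end might be slightly off the rail, so I added the final left press.

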